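# Draw the fuse carrier by its side catches

### The job

Lift the steel retainer strap up off the two posts of the fuse holder and lay it down gently, flat with its grip tab up, on the free bench or mat clear of the holder. Then pinch the fuse carrier's two side catches together while it still sits home, draw it straight up out of the holder, and finish still holding it pinched by the catches, upright and still, with at least 5 cm of air between the carrier's bottom and the holder's rim. Leave the other things on the bench where they are.

Things in the scene. Friction and masses are not known exactly. Their poses are not given: they have to be found in the camera images.
- holder: Grey plastic fuse holder, fixed. Aluminium foot 156 (x) x 86 (y) x 8 mm; block 120 x 62 mm, rim 40 mm above the bench, with a well for the carrier. Two steel posts at x = +52 and -52 mm: 18 mm thick up to a shoulder 89 mm above the bench, then a 7 mm pin up to 105 mm. Origin: centre of the underside, on the bench; x through both posts, z up. Yaw within 0.5 rad.
- retainer: Steel strap 136 (x) x 26 (y) x 4 mm, 90 g, with a 12 mm hole over each post (x = +52, -52 mm). It hangs on the posts' shoulders over the carrier, axes as the holder's, underside 89 mm above the bench; lifted 16 mm straight up it is free. Grip tab on its middle. Origin: centre of its underside; x along the strap, z up.
- tab (a point): Middle of the retainer's grip tab, 19 mm above the strap's underside. The tab is 30 (x) x 10 (y) mm and reaches from 4 to 34 mm above the strap's underside: pinch it across its 10 mm, along y, from above.
- carrier: Grey plastic fuse carrier, a white cartridge fuse along its top; 60 (x) x 52 (y, over the catches) x 77 mm, about 180 g. Sits in the well, axes as the holder's, 1 to 2 mm play. Origin: centre of its underside, 10 mm above the bench when home. A sprung black catch on its +y and -y side each hooks under the holder's lip: it lifts out only with both pressed in.
- pad_left (a point): Middle of the outer face of the +y catch's ribbed thumb pad, 24 (x) x 30 (z) mm, 57 mm above the carrier's origin (67 mm above the bench when home). The two pads' outer faces are 52 mm apart at rest, 40 mm fully pinched; nothing else of the carrier is as wide there, and the fingers have free room beside the pads above the holder's rim.
- pad_right (a point): The same on the carrier's -y side.
- catch_left (a joint): Travel of the catch on the carrier's +y side: 0 at rest (out, hooked), 0.006 m fully pressed in; free of the lip from about 0.004. A spring pushes it out with 3 N at rest, 6 N fully pressed.
- catch_right (a joint): The same for the catch on the carrier's -y side.
- meter: Bystander: yellow and black hand multimeter lying face up, 140 x 69 x 40 mm. Origin: centre of its underside. Not to be moved.
- screwdriver: Bystander: screwdriver with a red handle, 178 x 26 x 25 mm, lying. Origin: middle of its underside, x along it. Not to be moved.
- heat_sink: Bystander: black finned heat sink, 24 x 46 x 34 mm, standing. Origin: centre of its underside. Not to be moved.
- relay: Bystander: clear-cased relay, 20 x 28 x 26 mm. Origin: centre of its underside. Not to be moved.

How it is judged:
By the outcome, as a careful person would: the job done as asked, in the order asked, and still so for the second after the job is handed in, while the arm keeps its last pose, push and grip.
It also fails if it takes over 54 s, if anything falls off the work surface, if the arm or the gripper's body presses on something with over 40 N, if the wrist force passes 120 N, or if a joint passes its speed limit or range.

### The arm

A 6-joint arm with a two-finger parallel gripper is mounted at the origin on a cart in front of the work surface, level with it; the furniture and walls round the work are solid. World frame = base frame: x ahead of the robot, y to its left, z up, the work surface at z = 0. Lengths are in m, angles in rad, forces in N, time in s.
With the tool pointing down it reaches from about 0.375 to 0.9 m from the base axis. Payload 3.1 kg.
Tool frame: the origin (TCP) lies at the very end of the fingers, on their centre line; the grasp point (between the pads) lies 19 mm behind it; z points along the fingers, y is the line along which they close (so a half turn about z gives the same grasp; the last joint's range is limited). The gripper opens to 85 mm and grips with 20 to 120 N. Pads are 22 mm wide; open, the fingers measure 114 mm over their backs; the gripper's body (76 mm by 85 mm) begins 54 mm behind the grasp point. The pads swing forward as they close: fully open they stand 13 mm farther back than shut.
Start: joints at [1.161, 0.527, 1.433, -0, 1.181, -0.178], TCP at [0.143, 0.608, 0.231] pointing down, gripper open.
Joint ranges: [-3.08, 3.08], [-0.75, 2.2], [0.22, 2.44], [-1.43, 4.57], [0, 2.65], [-2.85, 2.85]. Speed limits (rad/s): [2.79, 2.79, 3.14, 3.14, 3.14, 3.14].

### API

Orientations are given as a unit quaternion [x, y, z, w].
In Python, from station import sense, snapshot, camera_params, sign_off gives the robot as it stands.
- The arm moves only by the shell command python3 -m handwheel 'ROWS' [OPENING] [FORCE]. ROWS is JSON, a list that holds one entry, the list of rows, each a list of 4 numbers: the shift along the tool's x, y, z in units of 25 mm (1.0 is 25 mm), then the turn about the tool's z in units of 6 degrees (1.0 is 6 degrees). A call has 1 to 20 rows; each row shifts and turns the commanded pose from where the row before left it, along the tool's axes as they then stand; what a row does not reach is not made up. A row lasts 1/8 s, in which the tool goes at most 62.5 mm and 10.7 degrees, less where a joint would pass 70% of its speed; a pose out of reach is approached as far as the arm can. A call is refused whole if a number of a shift passes 1 or a number of a turn 1, either way. A call with a gripper value outside its range is refused whole. OPENING is the finger opening in mm, from 0 to 85.4, set as the call begins (- or left out, the last holds). The fingers move at their own pace and stop on an object; FORCE is the grip in N (left out, the last holds). Time passes only in rows, so rows that do not move let the fingers close. It gives the time, the measured TCP pose, the force, the opening and the grip force at its end, in the units of the state.
- sense(): the state, without advancing time (a new reading comes with each control period).
- snapshot(name): name is "side" or "top"; returns (picture, depth): 480x640x3 uint8, red, green, blue; 480x640 float32, m along the optical axis (not along the pixel's ray), 0 where there is no reading.
- camera_params(name): a dict with "mtx" (3x3 intrinsics, pixels), "extrinsics" (4x4, takes a point from camera to world coordinates). Camera axes: x right, y up, looking along -z (the intrinsics and any distortion apply to the point x, -y, -z); pixel columns grow to the right and rows downward; lengths in m; the calibration is good to about 2 mm. A picture is of the moment at which its call begins. camera_params takes no time and is no camera call.
- sign_off(): hands the job in; it is judged then, once.
The state is a dict: "t": time; "q": joint angles; "qd": joint speeds; "tau": joint torques, N m; "tcp_pos": TCP position; "tool_rot": TCP orientation; "force": force on the tool from outside, world axes, zero at the start; "ft_torque": the same for the moment, N m; "finger_gap": opening from 0.0 (shut) to 1.0 (fully open); "gripper_force": force on a finger pad.
Only numpy, scipy, OpenCV 4.12 (cv2) and the standard library are available. Lean on these libraries where they do the work, as an engineer would, in place of code of your own. Each camera call takes 0.05 s, during which the arm holds its last target. There are 200 camera calls.

## Working session

There is one attempt and no reset: what is moved stays moved. The work goes in short steps, Python scripts to look and compute and a shell command to move; the robot and the scene stay as the last step left them, time stands still between calls to the robot, and variables do not carry over. Pictures are saved under pics/ and viewed, at most 10 in all, crops included, and the job is handed in when it is done.

```bash
mkdir -p pics; python3 - <<'E'
from station import *
import cv2,numpy as np
print(sense())
for n in("top","side"):
    p,d=snapshot(n); cv2.imwrite(f"pics/{n}0.png",p[:,:,::-1]); np.savez(f"{n}0.npz",p=p,d=d)
    c=camera_params(n); print(n,c)
E
```

```text
{'t': 0.0, 'q': array([ 1.16147283e+00,  5.28481821e-01,  1.43390955e+00,  2.11288918e-05,
        1.18138625e+00, -1.78529538e-01]), 'qd': array([-1.46034917e-03, -1.23857648e-04, -3.48090617e-04, -2.13018454e-05,
        4.58506769e-04, -3.28643892e-04]), 'tau': array([-8.16215925e-05, -4.42343938e+01, -1.78028691e+01, -3.70298567e-04,
        8.33933096e-03, -1.57092813e-05]), 'tcp_pos': array([0.14266316, 0.60776483, 0.23032169]), 'tool_rot': array([ 1.15144963e-01,  9.93348098e-01, -1.04279879e-03, -3.25855805e-04]), 'force': array([ 0.373745  , -0.70503845,  0.26238342]), 'ft_torque': array([ 0.05856825, -0.03385683,  0.02068422]), 'gripper_force': 0.0, 'finger_gap': 0.999879798239289}
top {'mtx': array([[473.81394885,   0.        , 323.99465278],
       [  0.        , 473.81394885, 236.2848533 ],
       [  0.        ,   0.        ,   1.        ]]), 'extrinsics': array([[-1.23655072e-02,  9.94350187e-01, -1.05426751e-01,
         4.63480537e-01],
       [-9.99923402e-01, -1.22403715e-02,  1.83392028e-03,
         4.20680473e-02],
       [ 5.33096366e-04,  1.05441353e-01,  9.94425380e-01,
         1.18779872e+00],
       [ 0.00000000e+00,  0.00000000e+00,  0.00000000e+00,
         1.00000000e+00]])}
side {'mtx': array([[487.26331554,   0.        , 309.64496846],
       [  0.        , 487.26331554, 236.95057403],
       [  0.        ,   0.        ,   1.        ]]), 'extrinsics': array([[ 0.95381269,  0.1178902 , -0.27630281,  0.29292868],
       [-0.30017516,  0.40976835, -0.86138538, -0.94435261],
       [ 0.01167125,  0.90453955,  0.42622996,  0.56375671],
       [ 0.        ,  0.        ,  0.        ,  1.        ]])}
```

View pics/top0.png

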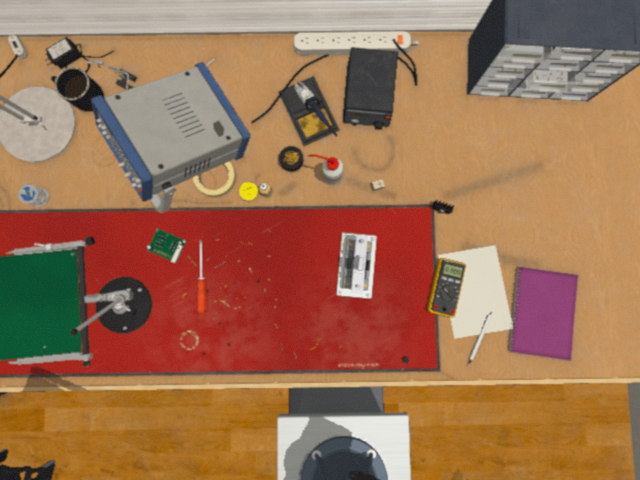

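View pics/side0.png

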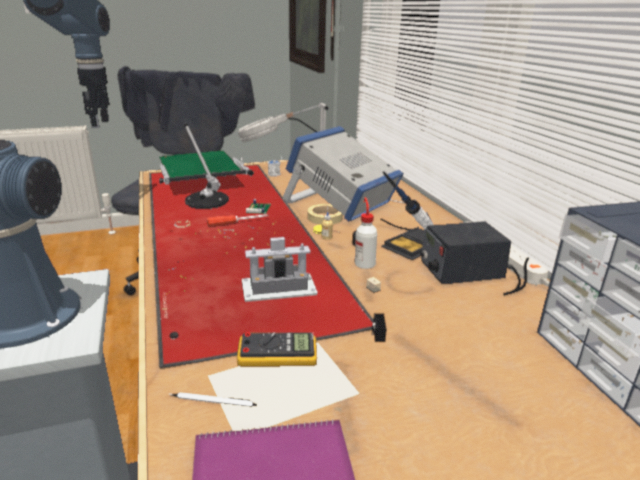

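The top view shows the holder at about (357,265), long axis near vertical in the picture. The meter is at (447,287), the screwdriver at (201,280), the heat sink at (442,208) and the relay at (377,185). The side view shows the holder at about (278,270), with the strap and tab on top at (278,245). I'll enlarge both.

```bash
python3 - <<'E'
import cv2,numpy as np
a=np.load("top0.npz");b=np.load("side0.npz")
A=cv2.resize(a['p'][225:305,325:390],None,fx=6,fy=6,interpolation=cv2.INTER_CUBIC)
B=cv2.resize(b['p'][232:305,236:324],None,fx=4.5,fy=4.5,interpolation=cv2.INTER_CUBIC)
im=np.zeros((480,800,3),np.uint8);im[:A.shape[0],:390]=A;im[:B.shape[0],400:400+B.shape[1]]=B
cv2.imwrite("pics/crop.png",im[:,:,::-1])
E
```

```text
(no output)
```

View pics/crop.png

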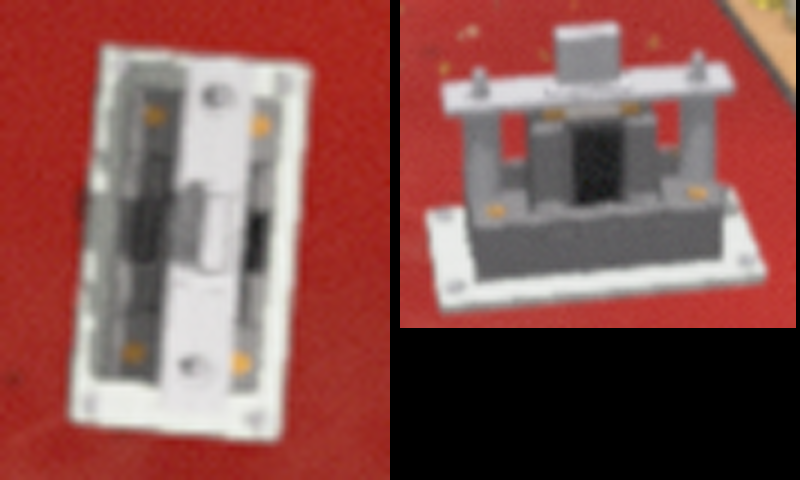

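The crop shows the foot as a pale rectangle with corners at crop (104,45), (312,65), (282,440) and (70,422). The bright tab top is at (213,232), and the strap pins are at (218,95) and (190,365). In the side crop the tab top is at (588,30), with pins at (480,72) and (697,58).

```bash
cat >h.py <<'E'
import cv2,numpy as np
from station import *
def ray(n,u,v):
    c=camera_params(n);K=c['mtx'];E=c['extrinsics']
    d=E[:3,:3]@np.array([(u-K[0,2])/K[0,0],-(v-K[1,2])/K[1,1],-1]); return E[:3,3],d
def plane(n,u,v,z):
    o,d=ray(n,u,v); return o+d*(z-o[2])/d[2]
def tri(a,b):
    o1,d1=ray("top",*a);o2,d2=ray("side",*b)
    s=np.linalg.lstsq(np.c_[d1,-d2],o2-o1,rcond=None)[0]
    p,q=o1+s[0]*d1,o2+s[1]*d2; return (p+q)/2,np.linalg.norm(p-q)
def cloud(n,d):
    c=camera_params(n);K=c['mtx'];E=c['extrinsics'];v,u=np.mgrid[:480,:640]
    P=np.stack([(u-K[0,2])/K[0,0]*d,-(v-K[1,2])/K[1,1]*d,-d],-1); return P@E[:3,:3].T+E[:3,3]
E
python3 - <<'E'
from h import *
np.set_printoptions(precision=4,suppress=True)
T=np.load("top0.npz");S=np.load("side0.npz")
# foot rect
p=T['p'].astype(int);m=((p[...,0]-p[...,1]<60)).astype(np.uint8);r=np.zeros_like(m);r[228:303,328:385]=m[228:303,328:385]
c=max(cv2.findContours(r,0,2)[0],key=cv2.contourArea)
(cx,cy),wh,an=cv2.minAreaRect(c);B=cv2.boxPoints(((cx,cy),wh,an));print(cx,cy,wh,an)
W=np.array([plane("top",*b,0.008) for b in B]);print("foot",W.mean(0),[np.linalg.norm(W[i]-W[i-1]) for i in range(4)],W)
H=np.array([[104,45],[312,65],[282,440],[70,422]])/6+[325,225]-.4
W=np.array([plane("top",*b,0.008) for b in H]);print("hand",W.mean(0))
for i,j in((0,3),(1,2)): print("yaw",np.arctan2(*(W[i]-W[j])[1::-1]))
for n,X in(("top",T),("side",S)):
    P=cloud(n,X['d']);ok=(X['d']>0)&(abs(P[...,0]-.5)<.15)&(abs(P[...,1]+.03)<.1)
    for lo,hi in((.112,.14),(.086,.1),(.1,.112)):
        Q=P[ok&(P[...,2]>lo)&(P[...,2]<hi)]
        if len(Q): print(n,lo,len(Q),Q.mean(0),np.median(Q,0),cv2.minAreaRect(Q[:,:2].astype(np.float32)))
t=lambda u,v:(325+u/6-.4,225+v/6-.4)
s=lambda u,v:(236+(u-400)/4.5-.4,232+v/4.5-.4)
print("tabtop",tri(t(213,232),s(588,30)))
print("pinA",tri(t(218,95),s(697,60)),"pinB",tri(t(190,365),s(480,72)))
# bystander: scene z profile
E
```

```text
356.2539367675781 265.3337097167969 (36.596309661865234, 63.85392761230469) 5.440331935882568
foot [ 0.5155 -0.0395  0.008 ] [np.float64(0.09034960911220781), np.float64(0.15889566122896145), np.float64(0.09163546045713085), np.float64(0.1587889305518657)] [[ 0.4414  0.0145  0.008 ]
 [ 0.5993 -0.003   0.008 ]
 [ 0.5894 -0.0941  0.008 ]
 [ 0.4318 -0.0754  0.008 ]]
hand [ 0.516  -0.0404  0.008 ]
yaw -0.10568633273230561
yaw -0.1033643219921911
top 0.112 65 [ 0.5141 -0.0387  0.1231] [ 0.5134 -0.038   0.1232] ((0.5139280557632446, -0.03903041034936905), (0.009986010380089283, 0.02950400300323963), 83.12194061279297)
top 0.086 590 [ 0.5136 -0.0385  0.0942] [ 0.5121 -0.0385  0.0944] ((0.5142000317573547, -0.037706904113292694), (0.04563179239630699, 0.13703703880310059), 75.39964294433594)
top 0.1 22 [ 0.512  -0.0368  0.1044] [ 0.516  -0.0346  0.1045] ((0.5152088403701782, -0.03702974319458008), (0.00901229027658701, 0.10802046209573746), 83.9195327758789)
side 0.112 102 [ 0.5098 -0.0436  0.1195] [ 0.5097 -0.044   0.1199] ((0.510115921497345, -0.041004590690135956), (0.014330915175378323, 0.029419932514429092), 87.90203094482422)
side 0.086 452 [ 0.5089 -0.0443  0.0939] [ 0.5077 -0.0459  0.0941] ((0.5109262466430664, -0.041494280099868774), (0.03316577523946762, 0.13611172139644623), 85.22710418701172)
side 0.1 100 [ 0.5104 -0.0435  0.1054] [ 0.5095 -0.0444  0.1049] ((0.5116004943847656, -0.042693354189395905), (0.011100489646196365, 0.10918881744146347), 83.3912353515625)
tabtop (array([ 0.5131, -0.04  ,  0.1224]), np.float64(0.0028363399483575047))
pinA (array([ 0.5659, -0.0444,  0.1018]), np.float64(0.004241560034352378)) pinB (array([ 0.4632, -0.0317,  0.1034]), np.float64(0.003801487917746905))
```

```bash
python3 - <<'E'
from h import *
np.set_printoptions(precision=3,suppress=True)
T=np.load("top0.npz");S=np.load("side0.npz")
P=np.concatenate([cloud(n,X['d'])[X['d']>0] for n,X in(("top",T),("side",S))])
a=np.array([.143,.608]);b=np.array([.513,-.04]);d=(b-a)/np.linalg.norm(b-a)
s=(P[:,:2]-a)@d; w=(P[:,:2]-a)@[-d[1],d[0]]
for i in range(0,16):
    k=(s>i*.05)&(s<i*.05+.05)&(abs(w)<.12)&(P[:,2]<.6); print(i*.05,P[k,2].max() if k.any() else None,end=' | ')
P=cloud("top",T['d']);k=(abs(P[...,0]-.5)<.09)&(abs(P[...,1]-.13)<.07)
print("\nmat",np.median(P[k],0),P[k][:,2].min(),P[k][:,2].max())
k=(P[...,2]>.012)&(P[...,0]>.3)&(P[...,1]>.05)&(P[...,1]<.4)&(P[...,0]<.62);print(P[k].min(0),P[k].max(0))
st=sense();from scipy.spatial.transform import Rotation as R
M=R.from_quat(st['tool_rot']).as_matrix();print(M, M.T@(np.array([.513,-.04,.2])-st['tcp_pos'])/.025)
E
```

```text
0.0 0.5747290981350363 | 0.05 0.5746483654959729 | 0.1 0.5735217538049727 | 0.15000000000000002 0.009282162995640109 | 0.2 0.009101179745969912 | 0.25 0.008188234957312801 | 0.30000000000000004 0.009517196444276621 | 0.35000000000000003 0.030917630802246077 | 0.4 0.009348263855088579 | 0.45 0.009464387355688109 | 0.5 0.008201887433229915 | 0.55 0.010274582935136056 | 0.6000000000000001 0.0087887415230965 | 0.65 0.09609770154347852 | 0.7000000000000001 0.12888259259122847 | 0.75 0.12546777878494364 | 
mat [0.5   0.129 0.002] -0.006222683048331623 0.008948680686760913
[0.405 0.33  0.012] [0.58  0.4   0.031]
[[-0.973  0.229 -0.001]
 [ 0.229  0.973 -0.002]
 [ 0.    -0.002 -1.   ]] [-20.348 -21.835   1.252]
```

```bash
python3 -m handwheel '[[[-0.4,-0.4,0,0],[-0.8,-0.9,0,0],[-0.8,-0.9,0,0],[-0.8,-0.9,0,0],[-0.8,-0.9,0,0],[-0.8,-0.9,0,0],[-0.8,-0.9,0,0],[-0.8,-0.9,0,0],[-0.8,-0.9,0,0],[-0.8,-0.9,0,0],[-0.8,-0.9,0,0],[-0.8,-0.9,0,0],[-0.8,-0.9,0,0],[-0.8,-0.9,0,0],[-0.8,-0.9,0,0],[-0.8,-0.9,0,0],[-0.8,-0.9,0,0],[-0.8,-0.9,0,0],[-0.8,-0.9,0,0],[-0.8,-0.9,0,0]]]' 60 60
cat >go.py <<'E'
import sys;from h import *;from scipy.spatial.transform import Rotation as R
# target x y z yaw(of holder)
x,y,z,yaw=map(float,sys.argv[1:5]);st=sense();M=R.from_quat(st['tool_rot']).as_matrix()
e=np.arctan2(M[1,0],M[0,0]); dy=(yaw-e+np.pi/2)%np.pi-np.pi/2
print("shift",np.round(M.T@(np.array([x,y,z])-st['tcp_pos'])/.025,3),"turn",round(-np.degrees(dy)/6,3),"tilt",M[:,2].round(4),"gap",st['finger_gap']*85.4,"f",st['force'].round(2),st['gripper_force'],"t",st['t'],"tcp",st['tcp_pos'].round(4))
E
python3 go.py .513 -.04 .2 -.11
```

```text
t: 2.6
tcp_pos: [0.4222, 0.0918, 0.2313]
tool_rot: [0.115, 0.993, -0.0, -0.0]
force: [0.2, 0.6, 0.2]
finger_gap: 0.705
gripper_force: 0.0
shift [-4.746 -4.299  1.251] turn -1.158 tilt [-5.e-04 -2.e-04 -1.e+00] gap 60.18819415376305 f [0.23 0.58 0.24] 0.0 t 2.6 tcp [0.4222 0.0918 0.2313]
```

```bash
python3 -m handwheel '[[[-0.8,-0.7,0.2,0],[-0.8,-0.7,0.2,0],[-0.8,-0.7,0.2,0],[-0.8,-0.7,0.2,0],[-0.8,-0.7,0.2,0],[-0.5,-0.5,0.2,0],[0,0,0,-0.6],[0,0,0,-0.55],[0,0,0,0],[0,0,0,0]]]' 45
python3 go.py .513 -.04 .2 -.11
python3 - <<'E'
from h import *
T,dt=snapshot("top");S,ds=snapshot("side");np.savez("v1.npz",T=T,S=S,dt=dt,ds=ds)
A=cv2.resize(T[215:315,310:400],None,fx=4.4,fy=4.4,interpolation=2);B=cv2.resize(S[190:300,236:324],None,fx=4,fy=4,interpolation=2)
im=np.zeros((445,800,3),np.uint8);im[:A.shape[0],:A.shape[1]]=A;im[:B.shape[0],400:400+B.shape[1]]=B
cv2.imwrite("pics/v1.png",im[:,:,::-1])
E
```

```text
t: 3.85
tcp_pos: [0.509, -0.0298, 0.2012]
tool_rot: [0.055, 0.998, 0.0, -0.0]
force: [-0.1, 0.8, -0.8]
finger_gap: 0.53
gripper_force: 0.0
shift [-0.204 -0.389  0.049] turn -0.01 tilt [-3.e-04  1.e-04 -1.e+00] gap 45.22035562337758 f [-0.09  0.81 -0.79] 0.0 t 3.85 tcp [ 0.509  -0.0298  0.2012]
```

View pics/v1.png

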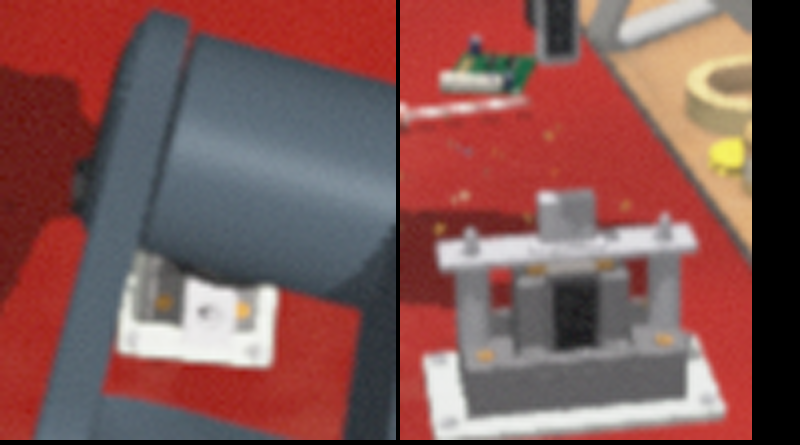

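The arm hides the holder in the top view. In the side view the fingers hang at about (557,60), above the tab at (567,215). I'll correct the sideways offset and go down.

```bash
python3 -m handwheel '[[[-0.2,-0.4,0,0],[0,0,0.5,0],[0,0,0.7,0],[0,0,0.7,0],[0,0,0.6,0],[0,0,0.5,0],[0,0,0.3,0],[0,0,0,0],[0,0,0,0]]]'
python3 go.py .513 -.04 .098 -.11
python3 - <<'E'
from h import *
S,ds=snapshot("side")
cv2.imwrite("pics/v2.png",cv2.resize(S[170:300,216:334],None,fx=4.5,fy=4.5,interpolation=2)[:,:,::-1])
E
```

```text
t: 5.08
tcp_pos: [0.5134, -0.0404, 0.1192]
tool_rot: [0.055, 0.998, -0.0, 0.0]
force: [0.2, -0.5, 0.5]
finger_gap: 0.525
gripper_force: 0.0
shift [0.018 0.012 0.847] turn -0.003 tilt [ 9.e-04 -3.e-04 -1.e+00] gap 44.81068478151625 f [ 0.16 -0.47  0.54] 0.0 t 5.075 tcp [ 0.5134 -0.0404  0.1192]
```

View pics/v2.png

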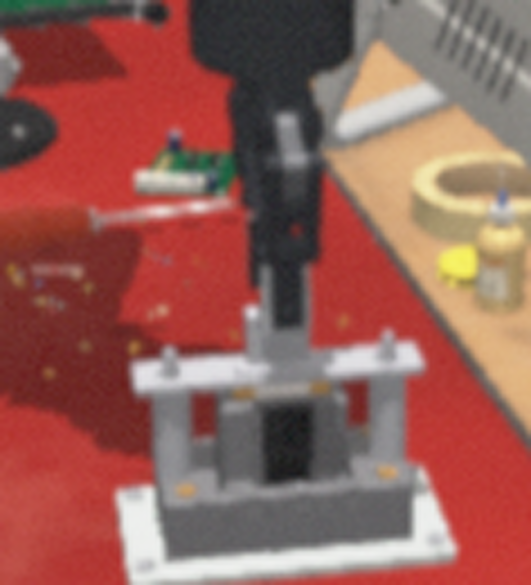

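The near finger hangs at (285,300) beside the tab at (280,330), centred to about 1–2 mm and straddling it. Next: down, then close.

```bash
python3 -m handwheel '[[[0,0,0.4,0],[0,0,0.4,0],[0,0,0,0],[0,0,0,0]]]'
python3 -m handwheel '[[[0,0,0,0],[0,0,0,0],[0,0,0,0],[0,0,0,0],[0,0,0,0],[0,0,0,0],[0,0,0,0]]]' 0 50; python3 go.py .513 -.04 .098 -.11
```

```text
t: 5.62
tcp_pos: [0.513, -0.0403, 0.0986]
tool_rot: [0.055, 0.998, 0.0, -0.0]
force: [0.2, 0.5, 0.0]
finger_gap: 0.524
gripper_force: 0.0
t: 6.5
tcp_pos: [0.5132, -0.0403, 0.0991]
tool_rot: [0.055, 0.998, -0.0, 0.0]
force: [-0.5, -0.5, 4.2]
finger_gap: 0.103
gripper_force: 51.2
shift [0.011 0.011 0.045] turn -0.004 tilt [ 6.e-04 -1.e-04 -1.e+00] gap 8.831734236934613 f [-0.53 -0.48  4.23] 51.19208872318268 t 6.5 tcp [ 0.5132 -0.0403  0.0991]
```

```bash
python3 -m handwheel '[[[0,0,-0.2,0],[0,0,-0.2,0],[0,0,-0.2,0],[0,0,-0.2,0],[0,0,-0.3,0],[0,0,-0.5,0],[0,0,-0.5,0],[0,0,-0.2,0],[0,0,0,0],[0,0,0,0]]]'; python3 go.py .50 .13 .155 -.11
python3 - <<'E'
from h import *
S,ds=snapshot("side")
cv2.imwrite("pics/v3.png",cv2.resize(S[170:300,216:334],None,fx=4.5,fy=4.5,interpolation=2)[:,:,::-1])
E
```

```text
t: 7.75
tcp_pos: [0.5127, -0.0402, 0.1561]
tool_rot: [0.055, 0.998, 0.0, -0.0]
force: [-0.3, -0.3, -1.1]
finger_gap: 0.105
gripper_force: 50.4
shift [1.257 6.71  0.046] turn -0.004 tilt [-6.e-04  2.e-04 -1.e+00] gap 8.939576932252237 f [-0.33 -0.29 -1.09] 50.44726610183716 t 7.75 tcp [ 0.5127 -0.0402  0.1561]
```

View pics/v3.png

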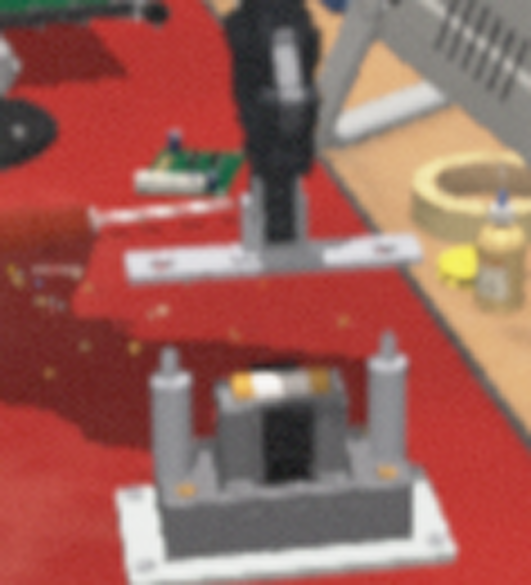

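The strap hangs free and level, (125–425, 260), with its holes clear of the pins at (168,355) and (388,340). The carrier with its white fuse is still home. I'll carry the strap to the free mat.

```bash
python3 -m handwheel '[[[0.1,0.3,0,0],[0.1,0.6,0,0],[0.1,0.7,0,0],[0.1,0.7,0,0],[0.1,0.7,0,0],[0.1,0.7,0,0],[0.1,0.7,0,0],[0.1,0.7,0,0],[0.1,0.7,0,0],[0.1,0.6,0,0],[0.1,0.4,0,0],[0.1,0.3,0,0],[0,0,0.3,0],[0,0,0.7,0],[0,0,0.9,0],[0,0,0.9,0],[0,0,0.8,0],[0,0,0.6,0],[0,0,0,0],[0,0,0,0]]]'; python3 go.py .50 .13 .012 -.11
```

```text
t: 10.3
tcp_pos: [0.5032, 0.1394, 0.0516]
tool_rot: [0.055, 0.998, 0.0, 0.0]
force: [0.3, 0.8, -0.8]
finger_gap: 0.107
gripper_force: 50.4
shift [ 0.087 -0.386  1.586] turn -0.005 tilt [ 8.e-04  0.e+00 -1.e+00] gap 9.137274561011418 f [ 0.34  0.75 -0.83] 50.395047068595886 t 10.3 tcp [0.5032 0.1394 0.0516]
```

```bash
python3 -m handwheel '[[[0,0,0.4,0],[0,0,0.4,0],[0,0,0.3,0],[0,0,0.2,0],[0,0,0.1,0],[0,0,0,0],[0,0,0,0]]]'; python3 -m handwheel '[[[0,0,0.1,0],[0,0,0.05,0],[0,0,0,0]]]'
```

```text
t: 11.18
tcp_pos: [0.5029, 0.1395, 0.0165]
tool_rot: [0.055, 0.998, 0.0, 0.0]
force: [0.4, -1.1, -0.9]
finger_gap: 0.101
gripper_force: 50.4
t: 11.55
tcp_pos: [0.5027, 0.1394, 0.0125]
tool_rot: [0.055, 0.998, -0.0, -0.0]
force: [0.3, -0.6, -1.9]
finger_gap: 0.103
gripper_force: 50.4
```

```bash
python3 -m handwheel '[[[0,0,0.04,0],[0,0,0.04,0],[0,0,0,0]]]'; python3 -m handwheel '[[[0,0,0.04,0],[0,0,0,0]]]'
```

```text
t: 11.92
tcp_pos: [0.5027, 0.1395, 0.0105]
tool_rot: [0.055, 0.998, -0.0, -0.0]
force: [0.4, 0.2, -0.4]
finger_gap: 0.103
gripper_force: 50.4
t: 12.18
tcp_pos: [0.5028, 0.1395, 0.0101]
tool_rot: [0.055, 0.998, -0.0, 0.0]
force: [-0.7, -0.3, 5.2]
finger_gap: 0.105
gripper_force: 51.2
```

```bash
python3 -m handwheel '[[[0,0,0,0],[0,0,0,0],[0,0,0,0]]]' 32; python3 -m handwheel '[[[0,0,-0.2,0],[0,0,-0.4,0],[0,0,-0.8,0],[0,0,-0.9,0],[0,0,-0.9,0],[0,0,-0.9,0],[0,0,-0.9,0],[0,0,-0.9,0],[0,0,-0.9,0],[0,0,-0.9,0],[0,0,-0.3,0]]]'; python3 go.py .513 -.04 .2 -.11
python3 - <<'E'
from h import *
for n in("top","side"):
    p,d=snapshot(n);np.savez(n+"4.npz",p=p,d=d);P=cloud(n,d)
    k=(d>0)&(abs(P[...,0]-.5)<.1)&(abs(P[...,1]-.14)<.03)&(P[...,2]>.015)&(P[...,2]<.06);Q=P[k];print(n,k.sum(),Q.mean(0) if len(Q) else 0,Q[:,2].max() if len(Q) else 0)
    # fuse: white/orange top
    k=(d>0)&(abs(P[...,0]-.515)<.045)&(abs(P[...,1]+.04)<.03)&(P[...,2]>.075)&(P[...,2]<.1)
    Q=P[k]
    if len(Q):print(n,"carrier",len(Q),Q.mean(0),Q.max(0),cv2.minAreaRect(Q[:,:2].astype(np.float32)))
T=np.load("top4.npz")['p'];S=np.load("side4.npz")['p']
A=cv2.resize(T[200:310,240:400],None,fx=2.5,fy=2.5,interpolation=2);B=cv2.resize(S[180:300,206:330],None,fx=3.1,fy=3.1,interpolation=2)
im=np.zeros((380,800,3),np.uint8);im[:A.shape[0],:A.shape[1]]=A;im[:B.shape[0],410:410+B.shape[1]]=B
cv2.imwrite("pics/v4.png",im[:,:,::-1])
E
```

```text
t: 12.55
tcp_pos: [0.5028, 0.1395, 0.0094]
tool_rot: [0.055, 0.998, 0.0, -0.0]
force: [0.4, 0.8, 0.5]
finger_gap: 0.374
gripper_force: 0.0
t: 13.92
tcp_pos: [0.5033, 0.1395, 0.2115]
tool_rot: [0.055, 0.998, 0.0, 0.002]
force: [-0.8, -0.3, -0.2]
finger_gap: 0.378
gripper_force: 0.0
shift [-1.173 -7.096  0.46 ] turn -0.003 tilt [ 3.4e-03  2.0e-04 -1.0e+00] gap 32.27688300019717 f [-0.79 -0.34 -0.19] 0.0 t 13.925 tcp [0.5033 0.1395 0.2115]
top 0 0 0
top carrier 360 [ 0.51502707 -0.03773506  0.0835919 ] [ 0.55948721 -0.01265027  0.09548789] ((0.514931321144104, -0.038043126463890076), (0.08000368624925613, 0.05489593371748924), 24.194978713989258)
side 98 [0.5012015  0.13659972 0.02770364] 0.03781518076886392
side carrier 344 [ 0.51454173 -0.04627583  0.08237464] [ 0.55995686 -0.01363778  0.09668813] ((0.5170274376869202, -0.03847609460353851), (0.07751556485891342, 0.05448778346180916), 16.7326602935791)
```

View pics/v4.png

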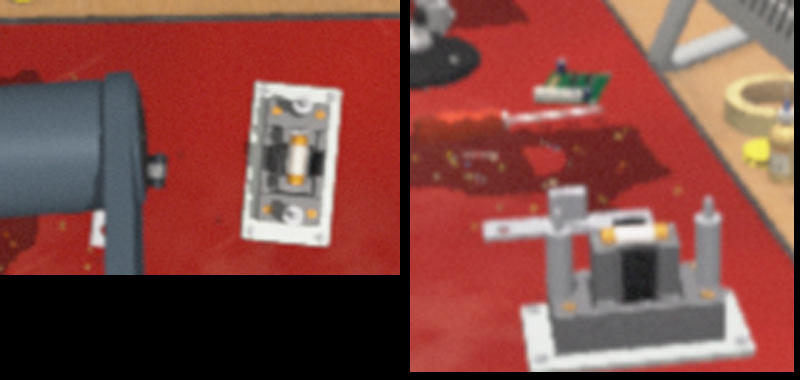

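The strap lies flat on the mat with its tab up, at (565,225) in the side crop. The carrier is home: its fuse is at top crop (298,160) and side crop (634,233), and the black catches are at (275,158) and (317,162). I'll measure the carrier.

```bash
python3 - <<'E'
from h import *
np.set_printoptions(precision=4,suppress=True)
T=np.load("top4.npz")['p'];S=np.load("side4.npz")['p']
def fuse(p,u0,u1,v0,v1):
    h=cv2.cvtColor(p,cv2.COLOR_RGB2HSV)[v0:v1,u0:u1].astype(int);
    m=((h[...,0]>10)&(h[...,0]<28)&(h[...,1]>110)&(h[...,2]>120)).astype(np.uint8)
    n,l,s,c=cv2.connectedComponentsWithStats(m);return [(c[i]+[u0,v0],s[i,4]) for i in range(1,n)]
print("T",fuse(T,335,380,228,300));print("S",fuse(S,240,320,240,300))
t=lambda u,v:(240+u/2.5-.3,200+v/2.5-.3)
s=lambda u,v:(206+(u-410)/3.1-.3,180+v/3.1-.3)
print("fuse",tri(t(298,160),s(634,233)))
# dark catches in top view, rows through the middle
g=T[255:275,335:385].max(-1);m=(g<55).astype(np.uint8);n,l,st,c=cv2.connectedComponentsWithStats(m)
for i in range(1,n):
    if st[i,4]>4: print("dark",st[i],c[i]+[335,255],plane("top",*(c[i]+[335,255]),.08))
print(T[260:270:3,345:375].max(-1))
E
```

```text
T [(array([350.5, 243.8]), np.int32(10)), (array([367.7143, 245.4286]), np.int32(7)), (array([359.5714, 255.7143]), np.int32(21)), (array([357.6818, 271.3636]), np.int32(22)), (array([346.8333, 283.1667]), np.int32(6)), (array([364., 285.]), np.int32(9))]
S [(array([245., 247.]), np.int32(1)), (array([286.7647, 253.8235]), np.int32(17)), (array([269.4, 255.6]), np.int32(15)), (array([302., 275.]), np.int32(1)), (array([257., 279.]), np.int32(1))]
fuse (array([ 0.5138, -0.0402,  0.0831]), np.float64(0.003182758059097335))
dark [29  6  5  9 33] [365.6667 265.0606] [ 0.5121 -0.0565  0.08  ]
[[ 96  83  61  56  64  63  59  70  76  89 125 168 208 230 238 235 224 193
  140  87  67  66  82  95 110 165 221 237 234 215]
 [ 93  76  56  52  61  67  77  75  80 109 145 180 217 237 241 234 213 168
  110  57  36  33  40  58 101 181 229 237 222 187]
 [ 90  79  59  59  58  65  81  80  84 127 167 195 226 239 241 230 195 143
   85  43  24  34  47  73 127 209 237 239 220 177]
 [153 141 115  86  83  84  89  87  87 114 150 188 219 230 231 219 179 133
   81  48  41  51  64  90 145 219 238 239 214 171]]
```

```bash
python3 -m handwheel '[[[-0.1,-0.3,0,0],[-0.1,-0.6,0,0],[-0.1,-0.7,0,0],[-0.1,-0.7,0,0],[-0.1,-0.7,0,0],[-0.1,-0.7,0,0],[-0.1,-0.7,0,0],[-0.1,-0.7,0,0],[-0.1,-0.7,0,0],[-0.1,-0.6,0,0],[-0.1,-0.5,0,0],[0,-0.2,0,0],[0,0,0.5,0],[0,0,0.8,0],[0,0,0.8,0],[0,0,0.6,0],[0,0,0.3,0],[0,0,0,0],[0,0,0,0]]]' 70; python3 go.py .5135 -.0402 .047 -.11
python3 - <<'E'
from h import *
S,ds=snapshot("side")
cv2.imwrite("pics/v5.png",cv2.resize(S[170:300,216:334],None,fx=4.5,fy=4.5,interpolation=2)[:,:,::-1])
E
```

```text
t: 16.4
tcp_pos: [0.511, -0.0401, 0.135]
tool_rot: [0.055, 0.998, -0.0, 0.001]
force: [0.9, -0.1, -0.7]
finger_gap: 0.82
gripper_force: 0.0
shift [-0.095  0.006  3.521] turn -0.002 tilt [ 1.1e-03 -4.0e-04 -1.0e+00] gap 70.00914118818952 f [ 0.91 -0.08 -0.7 ] 0.0 t 16.4 tcp [ 0.511  -0.0401  0.135 ]
```

View pics/v5.png

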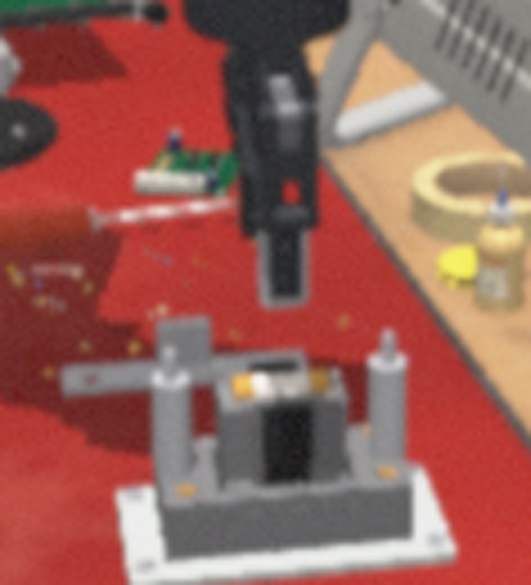

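The near finger at (283,265) lines up with the near black catch at (287,440), open and above it. I'll go down beside the pads.

```bash
python3 -m handwheel '[[[-0.1,0,0.3,0],[0,0,0.5,0],[0,0,0.6,0],[0,0,0.6,0],[0,0,0.5,0],[0,0,0.4,0],[0,0,0.3,0],[0,0,0.2,0],[0,0,0.1,0],[0,0,0,0],[0,0,0,0]]]'; python3 go.py .5135 -.0402 .047 -.11
```

```text
t: 17.82
tcp_pos: [0.5133, -0.0403, 0.0474]
tool_rot: [0.055, 0.998, -0.0, 0.0]
force: [0.6, -0.3, 0.2]
finger_gap: 0.819
gripper_force: 0.0
shift [-0.009  0.007  0.015] turn -0.003 tilt [ 7.e-04 -2.e-04 -1.e+00] gap 69.936912749945 f [ 0.62 -0.31  0.2 ] 0.0 t 17.825 tcp [ 0.5133 -0.0403  0.0474]
```

```bash
python3 -m handwheel '[[[0,0,0,0],[0,0,0,0],[0,0,0,0],[0,0,0,0],[0,0,0,0]]]' 52; python3 go.py .5135 -.0402 .047 -.11;python3 -m handwheel '[[[0,0,0,0],[0,0,0,0],[0,0,0,0],[0,0,0,0],[0,0,0,0],[0,0,0,0]]]' 20 50; python3 go.py .5135 -.0402 .047 -.11
```

```text
t: 18.45
tcp_pos: [0.5131, -0.0402, 0.0471]
tool_rot: [0.055, 0.998, 0.0, 0.0]
force: [0.6, 2.3, -0.1]
finger_gap: 0.607
gripper_force: 0.7
shift [-0.015  0.001  0.004] turn -0.004 tilt [ 2.e-04  1.e-04 -1.e+00] gap 51.83811450391738 f [ 0.57  2.27 -0.09] 0.7179421093314886 t 18.45 tcp [ 0.5131 -0.0402  0.0471]
t: 19.2
tcp_pos: [0.5133, -0.0402, 0.0486]
tool_rot: [0.055, 0.998, -0.0, 0.001]
force: [-1.2, 2.1, 13.9]
finger_gap: 0.411
gripper_force: 49.4
shift [-0.008  0.001  0.066] turn -0.002 tilt [ 1.2e-03 -3.0e-04 -1.0e+00] gap 35.099623881133574 f [-1.22  2.07 13.93] 49.409818053245544 t 19.2 tcp [ 0.5133 -0.0402  0.0486]
```

```bash
python3 - <<'E'
from h import *
S,ds=snapshot("side");T,dt=snapshot("top")
B=cv2.resize(S[200:300,226:326],None,fx=5,fy=5,interpolation=2)
cv2.imwrite("pics/v6.png",B[:,:,::-1])
E
```

```text
(no output)
```

View pics/v6.png

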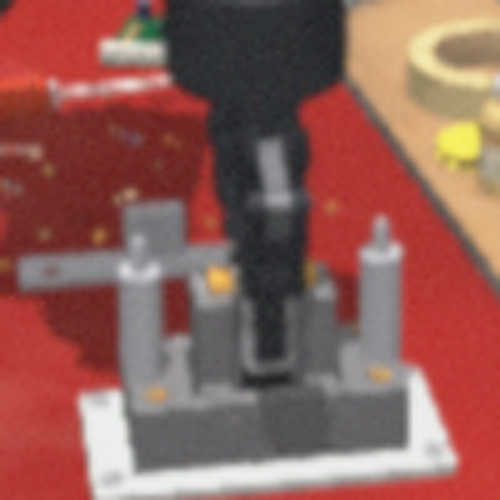

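The near finger sits on the catch at (270,340), pressing it in, with its tip just above the rim. The carrier is home. I'll lift slowly.

```bash
python3 -m handwheel '[[[0,0,-0.05,0],[0,0,-0.1,0],[0,0,-0.1,0],[0,0,-0.1,0],[0,0,0,0]]]'; python3 go.py .5135 -.0402 .147 -.11
```

```text
t: 19.92
tcp_pos: [0.5131, -0.0403, 0.0558]
tool_rot: [0.055, 0.998, -0.0, 0.0]
force: [0.4, 0.8, -1.8]
finger_gap: 0.402
gripper_force: 50.0
shift [-0.017  0.006 -3.647] turn -0.003 tilt [ 1.e-04 -1.e-04 -1.e+00] gap 34.31061882666066 f [ 0.37  0.84 -1.8 ] 49.95449423789978 t 19.925 tcp [ 0.5131 -0.0403  0.0558]
```

Only the carrier's weight (1.8 N) is on the wrist, so it is free. I'll draw it straight up.

```bash
python3 -m handwheel '[[[0,0,-0.1,0],[0,0,-0.2,0],[0,0,-0.2,0],[0,0,-0.3,0],[0,0,-0.4,0],[0,0,-0.5,0],[0,0,-0.5,0],[0,0,-0.5,0],[0,0,-0.5,0],[0,0,-0.5,0],[0,0,-0.4,0],[0,0,-0.3,0],[0,0,-0.2,0],[0,0,-0.1,0],[0,0,0,0],[0,0,0,0],[0,0,0,0],[0,0,0,0]]]'; python3 go.py .5135 -.0402 .147 -.11
python3 - <<'E'
from h import *
S,ds=snapshot("side")
cv2.imwrite("pics/v7.png",cv2.resize(S[170:300,216:334],None,fx=4.5,fy=4.5,interpolation=2)[:,:,::-1])
E
```

```text
t: 22.18
tcp_pos: [0.5129, -0.0402, 0.1731]
tool_rot: [0.055, 0.998, 0.0, -0.0]
force: [-0.5, 0.1, -2.8]
finger_gap: 0.402
gripper_force: 50.0
shift [-0.023  0.004  1.046] turn -0.003 tilt [-4.e-04  1.e-04 -1.e+00] gap 34.33820694965691 f [-0.52  0.06 -2.83] 49.97441589832306 t 22.175 tcp [ 0.5129 -0.0402  0.1731]
```

View pics/v7.png

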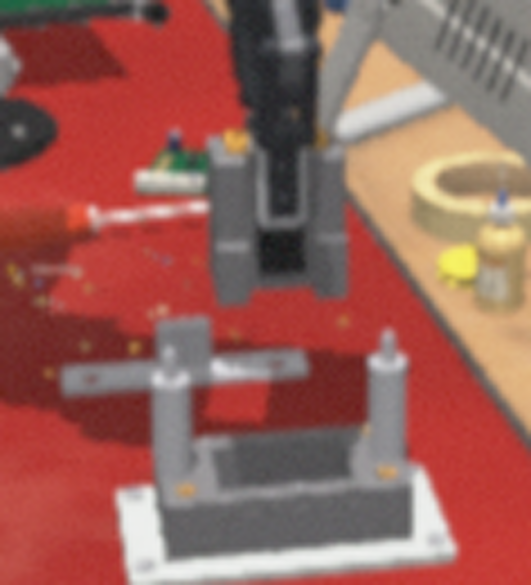

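The carrier hangs upright at (280,220), well above the empty well at (285,460), about 9 cm clear. The strap lies flat on the mat.

```bash
python3 -c "from station import *;print(sign_off())"
```

```text
the job is handed in; nothing more can be done
None
```

The job is handed in at 22 s: the strap lies flat on the mat with its tab up, and the carrier is held still and upright, gripped by its catches, about 9 cm above the holder's rim.

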